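Put the gauge block away and shut the slide-lid case

ROBOT

A 6-joint arm with a two-finger parallel gripper is mounted at the origin on a cart in front of the work surface, level with it; the furniture and walls round the work are solid. World frame = base frame: x ahead of the robot, y to its left, z up, the work surface at z = 0. Lengths are in m, angles in degrees, forces in N, time in s.
With the tool pointing down it reaches from about 0.4 to 0.825 m from the base axis. Payload 7 kg.
Tool frame: the origin (TCP) lies on the centre line of the jaws, within the pads' length; the fingertips stand 11 mm ahead of it and the grasp point (between the pads) lies 8 mm behind it; z points along the fingers, y is the direction in which the jaws open and shut (so a half turn about z gives the same grasp; the last joint's range is limited). The gripper opens to 88 mm and grips with 3 to 60 N. Pads are 19 mm wide; open, the fingers measure 130 mm over their backs; the gripper's body (78 mm by 193 mm) begins 47 mm behind the grasp point.
Start: joints at [-49.899, 20.546, 0.682, 0, -70.136, -16.507], TCP at [0.27, -0.619, 0.238] pointing down, gripper open.
Joint ranges: [-176.03, 176.03], [-82.01, 121.73], [-58.28, 71.71], [-173.87, 95.51], [-174.79, -0.11], [-173.66, 173.66]. Speed limits (degrees/s): [136.94, 136.94, 172.46, 180, 180, 180].

INTERFACE

Orientations are given as [roll, pitch, yaw] about the fixed x, y, z axes, in that order (R = Rz(yaw) Ry(pitch) Rx(roll)).
In Python, from plant import ctrl, cams, order gives the robot as it stands.
- The arm moves only by the tool jog_arm, never from a script. Its argument "motion" is a list of rows, each an object with "offset": the shift along the tool's x, y, z in mm, a list of three; "roll": the turn about the tool's z in rad; "hand": the finger opening in mm, from 0 to 87.6. A call has 1 to 20 rows; each row is the pose to reach, as a shift and turn from the pose commanded when the call began, along the tool's axes at that moment; what a row does not reach only later rows make up. A row lasts 1/12 s, in which the tool goes at most 41.7 mm and 7.16 degrees, less where a joint would pass 70% of its speed; a pose out of reach is approached as far as the arm can. A call with a gripper value outside its range is refused whole. The fingers move at their own pace and stop on an object; the grip force is fixed at half the most. Time passes only in rows, so rows that repeat a pose let the fingers close. It gives the time, the measured TCP pose, the force and the opening at its end, in the units of the state.
- ctrl.get_obs(): the state, without advancing time (a new reading comes with each control period).
- cams.snapshot(name): name is "scene" or "top" or "wrist"; returns a dict with "img" (420x560x3 uint8, red, green, blue), "K" (3x3 intrinsics, pixels), "cam_to_world" (4x4, takes a point from camera to world coordinates); the wrist camera has in their place "T_tool_cam" (4x4, takes a point from camera to tool coordinates, whose origin is the TCP and whose axes are the flange's). Camera axes: x right, y down, z forward; pixel columns grow to the right and rows downward; lengths in m; the calibration is good to about 2 mm. A picture is of the moment at which its call begins: read the wrist's pose just before it. There is no depth.
- order.close_job(): hands the job in, once; it reports no verdict.
The state is a dict: "clock": time; "joint_pos": joint angles; "qvel": joint speeds; "tau": joint torques, N m; "tool_pos": TCP position; "orientation": TCP orientation; "force": force on the tool from outside, world axes, zero at the start; "moment": the same for the moment, N m; "opening": finger opening in m.
Only numpy, scipy, OpenCV 4.12 (cv2) and the standard library are available. Lean on these libraries where they do the work, as an engineer would, in place of code of your own. Each camera call takes 0.05 s, during which the arm holds its last target. There are 200 camera calls.

TASK

Lay the small steel gauge block flat in the open bay of the blue slide-lid case and let go of it, then slide the aluminium lid shut along its grooves, over the springy ridge until it snaps in, and seat it by pressing it against its end stop with about 10 N for half a second. Feel for the stop: never press the lid with more than 15 N. Leave the vial, the brass weight and the black resistor box standing where they are.

Things in the scene. Friction and masses are not known exactly. Their poses are not given: they have to be found in the camera images.
- case: Blue open-topped case, fixed to the worktop, 205 x 108 x 40 mm. Origin: on its underside, 92.5 mm from its rear and 112.5 mm from its closed end; x towards the closed end (the way the lid closes), z up. Ledges at z = 28 mm carry the lid; lips at z = 35 to 40 mm, reaching in to y = +-43 mm, cover its edges: 1 mm of play sideways and up. The rear end is open for the lid above z = 28 mm.
- case_bay (a point): Floor point of the case's bay, at x = 5, y = 0, z = 8 mm of the case: about the middle of the black-lined floor left open by the lid. The whole bay spans x = -62 to 36 mm and y = -40 to 40 mm of the case; the open part reaches from the lid's nose to x = 36 mm.
- case_end (a point): Middle of the closed end's inner face, x = 108, z = 28 mm of the case. Before it a dark steel keeper carries the stop wall for the lid's nose and, 30 mm before the wall, the spring ridge. The keeper is adjustable and differs each time: its wall lies anywhere from x = 78 to 102 mm of the case, so the lid's home place must be felt.
- catch (a joint): Spring ridge of the keeper, a steel bar across the case with a 40 degree ramp in front and a steep back. 0 m: fully up, 2.5 mm above the plane of the lid's underside; grows as it is pressed down (to 4 mm). 4 N hold it up, 7 N press it down 1.5 mm. It stays down under the lid's 28 mm nose bar and snaps up into the cross groove only 1 to 2 mm before the lid's stop. Pushing the lid over it takes about 3 to 9 N.
- lid: Aluminium plate 165 x 94 x 6 mm, grey inlay, black finger rib, about 0.15 kg, in the case's grooves but pulled back 100 to 134 mm from home. Origin: centre of its underside; x towards its rounded nose (at x = 82.5 mm), as the case's x; z up. Shut, its nose touches the stop: its origin lies between x = -4.5 and 19.5 mm of the case. Underside cross groove from x = 36.5 to 54.5 mm.
- lid_rib (a point): Point in the lid's black finger rib, 2 mm below its top face. The rib is 10 mm long (lid x), 50 mm wide (lid y), 16 mm high above the plate, at x = -65 mm on the lid, 12.5 mm before the lid's rear edge. Push it from behind towards the lid's +x, or pinch it across its 10 mm. Pushed freely along the grooves the lid offers less than 2 N.
- block: Plain steel gauge block 20 x 35 x 12 mm, 66 g nominal, lying flat on the worktop to the robot's right of the case. Origin: centre of its underside; y along the 35 mm, z up. Beyond it to the right stands a fixed probe stand about 300 mm tall (orange-brown base, x over 0.46 m, y from -0.11 to -0.31 m in the room): swing round it.
- resistor: Bystander: black resistor box with two terminals, 46 x 66 x 48 mm. Origin: centre of its underside.
- vial: Bystander: glass vial, 24 mm across, 60 mm high. Origin: centre of its underside.
- weight: Bystander: brass-coloured knob weight, 27 mm across, 42 mm high. Origin: centre of its underside.

How it is judged:
By the outcome, as a careful person would: the job done as asked, in the order asked, and still so for the second after the job is handed in, with the robot touching nothing.
It also fails if it takes over 70 s, if anything falls off the work surface, if the arm or the gripper's body presses on something with over 40 N, if the wrist force passes 120 N, or if a joint passes its speed limit or range.

## Working session

There is one attempt and no reset: what is moved stays moved. The work goes in short steps, Python scripts to look and compute and a tool call to move; the robot and the scene stay as the last step left them, time stands still between calls to the robot, and variables do not carry over. Pictures are saved under pics/ and viewed, about 8 in all and at most 12, crops included, and the job is handed in when it is done.

Besides the shell and the picture viewer there is one more tool, called after ">>>" as name(argument=value, ...) on one line, values as JSON. jog_arm: Moves the arm, as the interface text tells. Its arguments: {"type":"object","properties":{"motion":{"type":"array"}},"required":["motion"]}

```bash
mkdir -p pics; ls
cat > h.py <<'E'
import numpy as np, cv2
from plant import ctrl, cams, order
from scipy.spatial.transform import Rotation as R
def save(s,n): cv2.imwrite(f'pics/{n}.png',s['img'][:,:,::-1])
def ray(K,T,px,z):
    d=T[:3,:3]@np.linalg.inv(K)@np.array([px[0],px[1],1.]); o=T[:3,3]
    return o+d*(z-o[2])/d[2]
def proj(K,T,p):
    c=T[:3,:3].T@(np.asarray(p)-T[:3,3]); q=K@c; return q[:2]/q[2]
def wT(s,o):
    T=np.eye(4);T[:3,:3]=R.from_euler('xyz',o['orientation'],degrees=True).as_matrix();T[:3,3]=o['tool_pos'];return T@s['T_tool_cam']
E
python3 - <<'E'
from h import *
print(ctrl.get_obs())
for n in('top','scene'):
    s=cams.snapshot(n);save(s,n+'0');print(n,s['K'].tolist(),s['cam_to_world'].round(4).tolist())
s=cams.snapshot('wrist');print(s['K'],s['T_tool_cam'])
E
```

```text
pics
{'clock': 0.0, 'joint_pos': array([-4.98989399e+01,  2.05925223e+01,  6.33640944e-01, -1.87444189e-02,
       -7.01383531e+01, -1.65061627e+01]), 'qvel': array([ 0.03810047, -0.07612222, -0.00390978, -0.06249899,  0.01909077,
        0.02593099]), 'tau': array([-1.62929398e-03, -5.82717812e+01,  2.93046552e+01,  6.99687481e+00,
        6.84214581e-03, -1.89465595e-04]), 'tool_pos': array([ 0.26994408, -0.6181439 ,  0.23661375]), 'orientation': array([ 1.79901766e+02, -1.07338624e-02, -1.56411477e+02]), 'force': array([-1.09168842, -0.33632095, -0.67776605]), 'moment': array([ 0.0052889 ,  0.01761298, -0.01978984]), 'opening': 0.08784959322165148}
top [[488.59436524641643, 0.0, 281.2833886845513], [0.0, 488.59436524641643, 210.9750492773237], [0.0, 0.0, 1.0]] [[-0.0019, -0.9914, 0.1311, 0.4214], [-1.0, 0.0017, -0.0019, 0.1805], [0.0017, -0.1311, -0.9914, 1.0505], [0.0, 0.0, 0.0, 1.0]]
scene [[545.5798495094378, 0.0, 284.3035640573944], [0.0, 545.5798495094378, 203.6210180527298], [0.0, 0.0, 1.0]] [[0.8245, -0.2506, 0.5073, 0.0381], [-0.5658, -0.3659, 0.7389, -0.6052], [0.0005, -0.8963, -0.4435, 0.5352], [0.0, 0.0, 0.0, 1.0]]
[[338.37556453   0.         280.91129837]
 [  0.         338.37556453 208.16418916]
 [  0.           0.           1.        ]] [[ 3.96977107e-04 -9.56092230e-01 -2.93065676e-01  7.87026315e-02]
 [ 9.99999910e-01  4.24140938e-04 -2.91428995e-05  3.59458100e-04]
 [ 1.52164450e-04 -2.93065638e-01  9.56092312e-01 -1.46417685e-01]
 [ 0.00000000e+00  0.00000000e+00  0.00000000e+00  1.00000000e+00]]
```

View pics/top0.png

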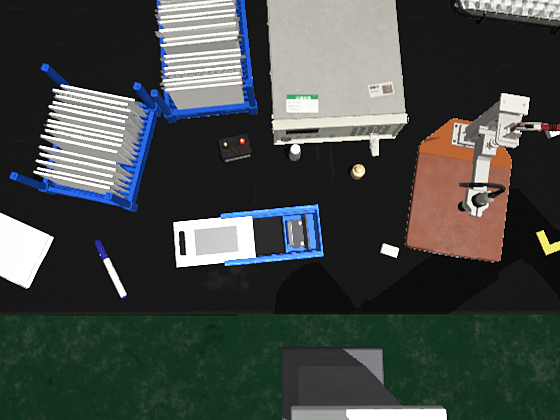

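View pics/scene0.png

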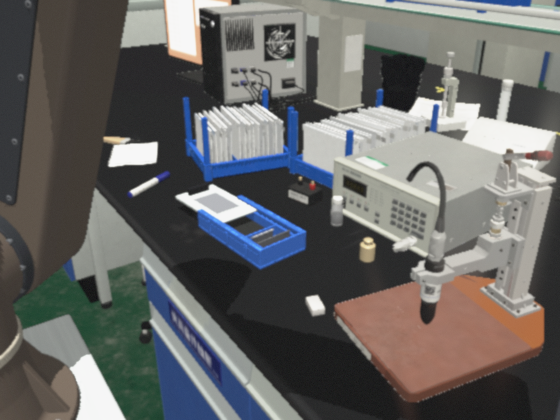

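The top view shows the case at about (225–325, 206–265), the lid rib at (183,243) and the block at (390,250). The vial is at (294,152), the weight at (358,171) and the resistor at (235,147). Next I'll refine these with segmentation and a crop.

Run:
```python
from h import *
s=cams.snapshot('top');K,T=s['K'],s['cam_to_world'];im=s['img'];hsv=cv2.cvtColor(im,cv2.COLOR_RGB2HSV)
c=im[195:275,165:405,::-1];cv2.imwrite('pics/crop.png',cv2.resize(c,None,fx=3.33,fy=3.33,interpolation=cv2.INTER_CUBIC))
m=cv2.inRange(hsv,(95,120,60),(125,255,255));m[:195]=0;m[275:]=0;m[:,:165]=0;m[:,340:]=0
p=cv2.findNonZero(m);r=cv2.minAreaRect(p);b=cv2.boxPoints(r);print('case px',r,b.round(1).tolist())
print([ray(K,T,q,.04).round(4).tolist() for q in b])
m=cv2.inRange(im,(130,130,130),(255,255,255));
mb=m.copy();mb[:235]=0;mb[265:]=0;mb[:,:375]=0;mb[:,405:]=0
r=cv2.minAreaRect(cv2.findNonZero(mb));print('block',r,[ray(K,T,q,.012).round(4).tolist() for q in cv2.boxPoints(r)],ray(K,T,r[0],.012))
ml=m.copy();ml[:200]=0;ml[275:]=0;ml[:,:165]=0;ml[:,260:]=0
r=cv2.minAreaRect(cv2.findNonZero(ml));print('lid',r,[ray(K,T,q,.034).round(4).tolist() for q in cv2.boxPoints(r)])
```

```text
case px ((271.30682373046875, 235.1281280517578), (54.01251983642578, 99.88428497314453), 84.52262878417969) [[219.0, 213.0], [318.3999938964844, 203.5], [323.6000061035156, 257.20001220703125], [224.1999969482422, 266.79998779296875]]
[[0.551, 0.3084, 0.04], [0.5707, 0.1008, 0.04], [0.4587, 0.0915, 0.04], [0.4396, 0.2961, 0.04]]
block ((389.5, 250.0), (17.277545928955078, 10.145963668823242), 17.10272979736328) [[0.4699, -0.0302, 0.012], [0.4905, -0.0371, 0.012], [0.4796, -0.0719, 0.012], [0.4591, -0.0649, 0.012]] [ 0.47479162 -0.05103176  0.012     ]
lid ((217.62298583984375, 239.8524932861328), (49.97572708129883, 87.63860321044922), 84.80557250976562) [[0.5394, 0.4079, 0.034], [0.5558, 0.2253, 0.034], [0.4519, 0.2155, 0.034], [0.4359, 0.3957, 0.034]]
```

View pics/crop.png

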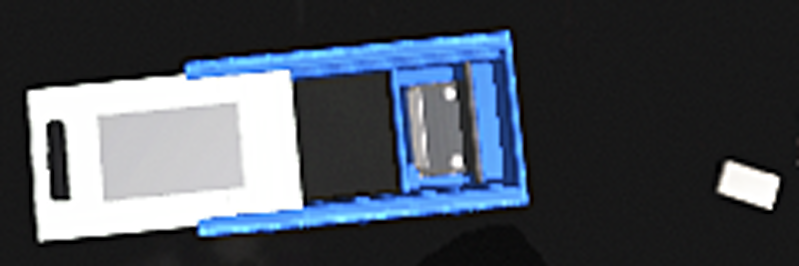

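The crop shows lid, bay, keeper and block clearly. The nose is at crop x≈296, with the bay open from there to 395. The keeper ridge is at about 410–430 and the wall at about 465. I'll convert these to case coordinates and work out the first move, an arc at z≈0.36 clear of the stand.

```bash
cat >> h.py <<'E'
def off(pos,yaw,p,y0):
    "tool offset (mm) and roll (rad) from commanded pos/yaw (tool down) to p,y0"
    M=(R.from_euler('z',yaw,degrees=True)*R.from_euler('x',180,degrees=True)).as_matrix()
    return (M.T@(np.array(p)-np.array(pos))*1000).round(1).tolist(), round(float(np.radians(-(y0-yaw))),3)
E
python3 - <<'E'
from h import *
s=cams.snapshot('top');K,T=s['K'],s['cam_to_world']
f=lambda x,y,z:ray(K,T,(165+(x+.5)/3.33-.5,195+(y+.5)/3.33-.5),z).round(4)
for n,a in dict(rearL=(187,63,.04),endL=(510,31,.04),endR=(527,200,.04),rearR=(200,232,.04),noseL=(290,71,.034),noseR=(302,208,.034),lrearL=(27,90,.034),lrearR=(40,241,.034),wallL=(465,64,.035),wallR=(476,180,.035),ribt=(54,120,.05),ribb=(61,200,.05)).items(): print(n,f(*a))
p0,y0=[.27,-.619,.238],-156.41
for p in ([.40,-.30,.36],[.41,-.15,.36],[.475,-.051,.36],[.475,-.051,.14]): print(off(p0,y0,p,-107.4))
E
```

```text
rearL [0.5498 0.3046 0.04  ]
endL [0.5697 0.1022 0.04  ]
endR [0.4639 0.0929 0.04  ]
rearR [0.4446 0.2951 0.04  ]
noseL [0.5454 0.2405 0.034 ]
noseR [0.4595 0.2325 0.034 ]
lrearL [0.5336 0.4056 0.034 ]
lrearR [0.4394 0.395  0.034 ]
wallL [0.5495 0.1303 0.035 ]
wallR [0.4766 0.1241 0.035 ]
ribt [0.5132 0.3849 0.05  ]
ribb [0.464  0.3794 0.05  ]
([-246.8, 240.3, -122.0], -0.855)
([-316.0, 373.8, -122.0], -0.855)
([-415.2, 438.5, -122.0], -0.855)
([-415.2, 438.5, 98.0], -0.855)
```

>>> jog_arm(motion=[{"offset":[-246.8,240.3,-122],"roll":-0.855,"hand":60},{"offset":[-246.8,240.3,-122],"roll":-0.855,"hand":60},{"offset":[-246.8,240.3,-122],"roll":-0.855,"hand":60},{"offset":[-246.8,240.3,-122],"roll":-0.855,"hand":60},{"offset":[-246.8,240.3,-122],"roll":-0.855,"hand":60},{"offset":[-246.8,240.3,-122],"roll":-0.855,"hand":60},{"offset":[-246.8,240.3,-122],"roll":-0.855,"hand":60},{"offset":[-246.8,240.3,-122],"roll":-0.855,"hand":60},{"offset":[-246.8,240.3,-122],"roll":-0.855,"hand":60},{"offset":[-316,373.8,-122],"roll":-0.855,"hand":60},{"offset":[-316,373.8,-122],"roll":-0.855,"hand":60},{"offset":[-316,373.8,-122],"roll":-0.855,"hand":60},{"offset":[-316,373.8,-122],"roll":-0.855,"hand":60},{"offset":[-415.2,438.5,-122],"roll":-0.855,"hand":60},{"offset":[-415.2,438.5,-122],"roll":-0.855,"hand":60},{"offset":[-415.2,438.5,-122],"roll":-0.855,"hand":60},{"offset":[-415.2,438.5,98],"roll":-0.855,"hand":60},{"offset":[-415.2,438.5,98],"roll":-0.855,"hand":60},{"offset":[-415.2,438.5,98],"roll":-0.855,"hand":60},{"offset":[-415.2,438.5,98],"roll":-0.855,"hand":60}])

```text
clock: 1.92
tool_pos: [0.4749, -0.0502, 0.1915]
orientation: [-179.9, 0.0, -107.4]
force: [1.4, 0.7, -0.1]
opening: 0.0599
```

Run:
```python
from h import *
o=ctrl.get_obs();s=cams.snapshot('wrist');save(s,'w1');T=wT(s,o);K=s['K'];print(o['tool_pos'],o['orientation'],o['force'])
im=s['img'];m=cv2.inRange(im,(120,120,120),(255,255,255))
n,l,st,c=cv2.connectedComponentsWithStats(m)
e=proj(K,T,[.475,-.051,.012]);print('expect',e)
for i in range(1,n):
    if st[i,4]>300:
        r=cv2.minAreaRect(cv2.findNonZero((l==i).astype('u1')));print(st[i],r,ray(K,T,r[0],.012).round(4),[ray(K,T,q,.012)[:2].round(4).tolist() for q in cv2.boxPoints(r)])
```

```text
[ 0.47487    -0.05016876  0.19150322] [-1.79944280e+02  4.72144293e-02 -1.07372679e+02] [ 1.38175355  0.72351086 -0.05859084]
expect [281.0704795  186.81707551]
[    0     0   263   195 40698] ((131.0, 97.0), (194.0, 262.0), 90.0) [ 0.581  -0.1725  0.012 ] [[0.654, -0.2772], [0.442, -0.2109], [0.4953, -0.0497], [0.7443, -0.1274]]
[  388    17   172   181 22714] ((473.5, 107.0), (180.0, 171.0), 90.0) [ 0.2831 -0.0702  0.012 ] [[0.3428, -0.1664], [0.2029, -0.1227], [0.2137, 0.0415], [0.3763, -0.0093]]
[270 167  22  39 799] ((280.5, 186.0), (38.0, 21.0), 90.0) [ 0.4753 -0.052   0.012 ] [[0.4794, -0.0731], [0.4599, -0.067], [0.4711, -0.0301], [0.4912, -0.0364]]
[   0  240  141  128 9555] ((63.7459716796875, 300.29852294921875), (122.95347595214844, 141.94287109375), 83.41805267333984) [7.414e-01 1.000e-04 1.200e-02] [[0.7887, -0.0809], [0.6401, -0.0536], [0.689, 0.0899], [0.8577, 0.0616]]
[  151   249   261   119 13093] ((280.3992004394531, 302.486083984375), (117.60848999023438, 260.1920471191406), 86.56636810302734) [0.5147 0.0736 0.012 ] [[0.6301, -0.0263], [0.3666, 0.0375], [0.3872, 0.1842], [0.6839, 0.1149]]
[ 422  251  138  113 8254] ((490.5, 307.0), (112.0, 137.0), 90.0) [0.2945 0.1483 0.012 ] [[0.3546, 0.0589], [0.2177, 0.1016], [0.2274, 0.2482], [0.3805, 0.2005]]
[142 280  13  58 339] ((147.99998474121094, 308.4999694824219), (56.99999237060547, 11.999998092651367), 90.0) [0.6571 0.0372 0.012 ] [[0.6489, 0.0027], [0.6365, 0.0066], [0.6659, 0.0737], [0.679, 0.0696]]
[   7  406  553   14 7015] ((282.99993896484375, 412.5), (551.9998779296875, 12.999998092651367), 0.0) [0.5581 0.2232 0.012 ] [[0.8899, 0.1308], [0.879, 0.1126], [0.2317, 0.3141], [0.2331, 0.3353]]
```

View pics/w1.png

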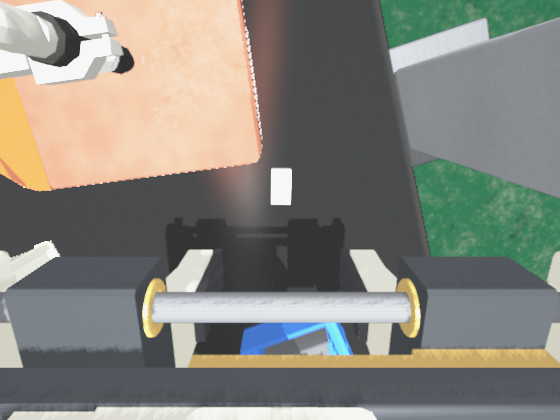

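The block is at (280,186), square to the jaws and within 1 mm of the estimate. I'll descend and grip.

>>> jog_arm(motion=[{"offset":[1.2,-0.5,150],"roll":0,"hand":50},{"offset":[1.2,-0.5,150],"roll":0,"hand":50},{"offset":[1.2,-0.5,150],"roll":0,"hand":50},{"offset":[1.2,-0.5,150],"roll":0,"hand":50},{"offset":[1.2,-0.5,165],"roll":0,"hand":45},{"offset":[1.2,-0.5,174],"roll":0,"hand":40},{"offset":[1.2,-0.5,178.5],"roll":0,"hand":40},{"offset":[1.2,-0.5,178.5],"roll":0,"hand":40}])

```text
clock: 2.63
tool_pos: [0.4757, -0.0518, 0.0146]
orientation: [180.0, -0.0, -107.4]
force: [0.5, -0.7, -0.5]
opening: 0.0402
```

>>> jog_arm(motion=[{"offset":[0,0,0],"roll":0,"hand":10},{"offset":[0,0,0],"roll":0,"hand":10},{"offset":[0,0,0],"roll":0,"hand":10},{"offset":[0,0,0],"roll":0,"hand":10},{"offset":[0,0,0],"roll":0,"hand":10},{"offset":[0,0,0],"roll":0,"hand":10},{"offset":[0,0,0],"roll":0,"hand":10},{"offset":[0,0,0],"roll":0,"hand":10}])

```text
clock: 3.3
tool_pos: [0.4758, -0.0517, 0.0153]
orientation: [-179.9, 0.0, -107.4]
force: [-1.4, 1.1, 8.0]
opening: 0.0198
```

>>> jog_arm(motion=[{"offset":[0,0,-20],"roll":0,"hand":10},{"offset":[0,0,-60],"roll":0,"hand":10},{"offset":[0,0,-100],"roll":0,"hand":10},{"offset":[-40,7.4,-110],"roll":-0.1,"hand":10},{"offset":[-80,14.8,-110],"roll":-0.2,"hand":10},{"offset":[-120,22.2,-110],"roll":-0.3,"hand":10},{"offset":[-160,29.6,-110],"roll":-0.398,"hand":10},{"offset":[-200,37,-110],"roll":-0.398,"hand":10},{"offset":[-235,43.5,-110],"roll":-0.398,"hand":10},{"offset":[-252,46.6,-110],"roll":-0.398,"hand":10},{"offset":[-252,46.6,-110],"roll":-0.398,"hand":10},{"offset":[-252,46.6,-110],"roll":-0.398,"hand":10}])

```text
clock: 4.3
tool_pos: [0.5058, 0.2033, 0.1241]
orientation: [180.0, -0.0, -84.5]
force: [-0.2, -0.3, -0.5]
opening: 0.0197
```

Run:
```python
from h import *
o=ctrl.get_obs();s=cams.snapshot('wrist');save(s,'w2');T=wT(s,o);K=s['K'];print(o['tool_pos'],o['orientation'],o['force'],o['opening'])
Cw=np.eye(4);Cw[:3,:3]=R.from_euler('z',-84.6,degrees=True).as_matrix();Cw[:3,3]=[.5061,.2087,0]
im=s['img'][:,:,::-1].copy()
for p in [(112.5,54,40),(112.5,-54,40),(36,40,28),(36,-40,28),(36,40,8),(36,-40,8),(6,0,8),(108,0,28),(-28,43,34),(-28,-43,34),(82,30,35),(82,-30,35)]:
    q=proj(K,T,(Cw@np.array([*np.array(p)/1000,1]))[:3]);print(p,q.round(1));cv2.circle(im,tuple(int(v) for v in q),3,(0,0,255),1)
cv2.imwrite('pics/w2.png',im)
```

```text
[0.50583178 0.2033403  0.12410622] [ 1.79960933e+02 -1.55166147e-02 -8.45195752e+01] [-0.19767845 -0.32909571 -0.45034603] 0.01967816426812663
(112.5, 54, 40) [194.8  57.2]
(112.5, -54, 40) [367.   57.5]
(36, 40, 28) [225.7 173.8]
(36, -40, 28) [335.7 174. ]
(36, 40, 8) [229.6 168.8]
(36, -40, 8) [331.7 169. ]
(6, 0, 8) [280.6 205.6]
(108, 0, 28) [280.9  67.1]
(-28, 43, 34) [224.4 257.8]
(-28, -43, 34) [336.7 257.9]
(82, 30, 35) [235.9 107.9]
(82, -30, 35) [325.8 108.1]
```

View pics/w2.png

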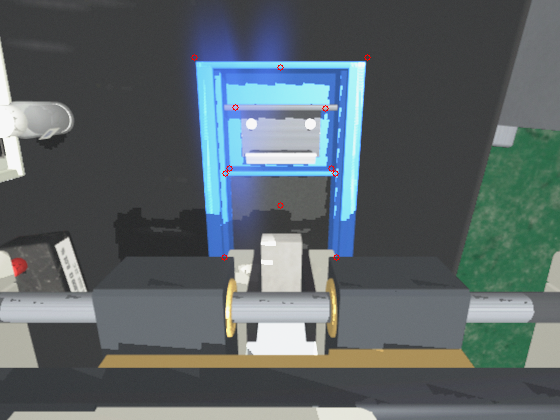

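The overlay agrees with the case to 2–3 mm: the corners are at (197,63) and (365,62), and it is centred on column 281. The block hangs straight over the open bay, so I'll lower it.

>>> jog_arm(motion=[{"offset":[1,-0.8,30],"roll":0,"hand":10},{"offset":[1,-0.8,60],"roll":0,"hand":10},{"offset":[1,-0.8,80],"roll":0,"hand":10},{"offset":[1,-0.8,90],"roll":0,"hand":10},{"offset":[1,-0.8,95],"roll":0,"hand":10},{"offset":[1,-0.8,97],"roll":0,"hand":10},{"offset":[1,-0.8,98.5],"roll":0,"hand":10},{"offset":[1,-0.8,99.5],"roll":0,"hand":10},{"offset":[1,-0.8,100],"roll":0,"hand":10},{"offset":[1,-0.8,100],"roll":0,"hand":10}])

```text
clock: 5.18
tool_pos: [0.5075, 0.202, 0.0252]
orientation: [-179.9, 0.0, -84.6]
force: [-0.4, -0.8, -0.5]
opening: 0.0193
```

>>> jog_arm(motion=[{"offset":[0,0,0.5],"roll":0,"hand":10},{"offset":[0,0,1],"roll":0,"hand":10},{"offset":[0,0,1.5],"roll":0,"hand":10},{"offset":[0,0,1.5],"roll":0,"hand":10},{"offset":[0,0,1.5],"roll":0,"hand":10}])

```text
clock: 5.6
tool_pos: [0.5072, 0.2018, 0.0233]
orientation: [-180.0, 0.0, -84.6]
force: [-1.9, 0.1, 5.1]
opening: 0.0194
```

Contact at 5 N. I'll release, lift and look.

>>> jog_arm(motion=[{"offset":[0,0,0],"roll":0,"hand":31},{"offset":[0,0,0],"roll":0,"hand":31},{"offset":[0,0,0],"roll":0,"hand":31},{"offset":[0,0,-5],"roll":0,"hand":31},{"offset":[0,0,-20],"roll":0,"hand":31},{"offset":[0,0,-50],"roll":0,"hand":31},{"offset":[0,0,-90],"roll":0,"hand":31},{"offset":[0,0,-120],"roll":0,"hand":31},{"offset":[0,0,-120],"roll":0,"hand":31}])

```text
clock: 6.35
tool_pos: [0.5102, 0.2036, 0.1499]
orientation: [-179.5, 0.3, -84.5]
force: [1.0, 1.0, -0.0]
opening: 0.0307
```

Run:
```python
from h import *
o=ctrl.get_obs();s=cams.snapshot('wrist');T=wT(s,o);K=s['K'];print(o['tool_pos'],o['force'],o['opening'])
Cw=np.eye(4);Cw[:3,:3]=R.from_euler('z',-84.6,degrees=True).as_matrix();Cw[:3,3]=[.5061,.2087,0]
im=s['img'][:,:,::-1].copy()
cv2.imwrite('pics/w3.png',im)
for p in [(6,0,8),(-28,0,34),(82,0,34),(52,0,30),(36,0,8)]:
    print(p,proj(K,T,(Cw@np.array([*np.array(p)/1000,1]))[:3]).round(1))
```

```text
[0.51024697 0.20359089 0.14987655] [ 0.96826389  1.0400222  -0.01243032] 0.030715384241402736
(6, 0, 8) [287.2 196.7]
(-28, 0, 34) [287.2 244.1]
(82, 0, 34) [288.3 107.1]
(52, 0, 30) [287.9 147.2]
(36, 0, 8) [287.5 162.9]
```

View pics/w3.png

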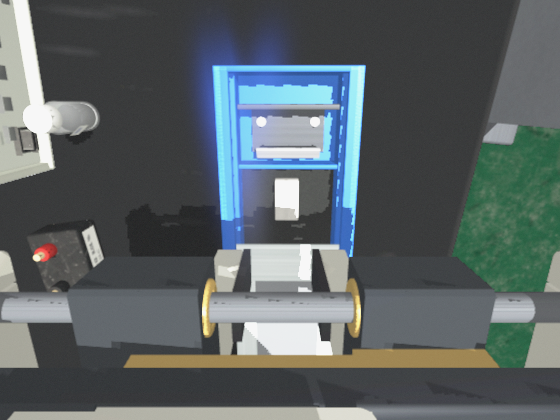

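The block lies flat at (287,199), in the middle of the open bay. The nose is at row 245 (case x≈−28) and the stop wall at row 105 (x≈82), so the travel is about 110 mm. Next I go behind the rib.

>>> jog_arm(motion=[{"offset":[-30,0.4,0],"roll":0,"hand":0},{"offset":[-70,0.4,0],"roll":0,"hand":0},{"offset":[-110,0.4,0],"roll":0,"hand":0},{"offset":[-150,0.4,0],"roll":0,"hand":0},{"offset":[-185,0.4,0],"roll":0,"hand":0},{"offset":[-210,0.4,0],"roll":0,"hand":0},{"offset":[-210,0.4,20],"roll":0,"hand":0},{"offset":[-210,0.4,50],"roll":0,"hand":0},{"offset":[-210,0.4,60],"roll":0,"hand":0},{"offset":[-210,0.4,60],"roll":0,"hand":0},{"offset":[-210,0.4,60],"roll":0,"hand":0},{"offset":[-210,0.4,60],"roll":0,"hand":0}])

```text
clock: 7.4
tool_pos: [0.4877, 0.4109, 0.0842]
orientation: [-179.9, 0.0, -84.6]
force: [-0.2, -0.2, 0.9]
opening: 0.0004
```

```bash
cat >> h.py <<'E'
Cw=np.eye(4);Cw[:3,:3]=R.from_euler('z',-84.6,degrees=True).as_matrix();Cw[:3,3]=[.5061,.2087,0]
def incase(p): return ((np.linalg.inv(Cw)@np.append(p,1))[:3]*1000).round(1)
E
python3 - <<'E'
from h import *
o=ctrl.get_obs();s=cams.snapshot('wrist');save(s,'w4');print(incase(o['tool_pos']),o['orientation'],(Cw[:3,:3].T@o['force']).round(2),o['opening'])
T=wT(s,o);K=s['K']
for p in [(-180.5,0,50),(-170.5,0,50),(-193,47,34),(-193,-47,34)]:
    print(p,proj(K,T,(Cw@np.array([*np.array(p)/1000,1]))[:3]).round(1))
E
```

```text
[-203.1    0.7   84.2] [-1.79933943e+02  4.04120128e-02 -8.46206565e+01] [ 0.18 -0.2   0.91] 0.00041933810845690476
(-180.5, 0, 50) [283.4 209.9]
(-170.5, 0, 50) [283.5 192.6]
(-193, 47, 34) [206.8 221.5]
(-193, -47, 34) [359.7 221.6]
```

View pics/w4.png

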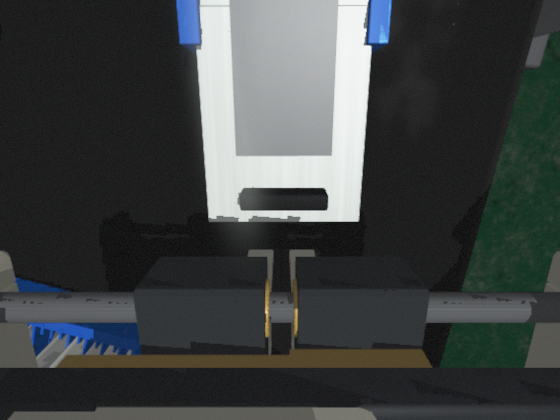

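The rib is at rows 188–210, column 284, with its rear face where predicted. The closed fingers stand behind it, so I'll descend and push gently.

>>> jog_arm(motion=[{"offset":[0,0.5,15],"roll":0,"hand":0},{"offset":[0,0.5,30],"roll":0,"hand":0},{"offset":[0,0.5,36],"roll":0,"hand":0},{"offset":[0,0.5,36],"roll":0,"hand":0},{"offset":[3,0.5,36],"roll":0,"hand":0},{"offset":[6,0.5,36],"roll":0,"hand":0},{"offset":[8,0.5,36],"roll":0,"hand":0},{"offset":[10,0.5,36],"roll":0,"hand":0},{"offset":[12,0.5,36],"roll":0,"hand":0},{"offset":[14,0.5,36],"roll":0,"hand":0},{"offset":[16,0.5,36],"roll":0,"hand":0},{"offset":[18,0.5,36],"roll":0,"hand":0},{"offset":[20,0.5,36],"roll":0,"hand":0},{"offset":[22,0.5,36],"roll":0,"hand":0}])

```text
clock: 8.62
tool_pos: [0.4886, 0.3886, 0.047]
orientation: [-180.0, -0.0, -84.6]
force: [0.2, 1.8, 0.8]
opening: 0.0002
```

```bash
cat > st.py <<'E'
from h import *
o=ctrl.get_obs();print(incase(o['tool_pos']),'F case',(Cw[:3,:3].T@o['force']).round(2),o['moment'].round(2),o['clock'])
E
python3 st.py
```

```text
[-180.7   -0.5   47. ] F case [-1.79  0.4   0.76] [0.73 0.1  0.03] 8.6167
```

>>> jog_arm(motion=[{"offset":[2,0,0],"roll":0,"hand":0},{"offset":[5,0,0],"roll":0,"hand":0},{"offset":[8,0,0],"roll":0,"hand":0},{"offset":[11,0,0],"roll":0,"hand":0},{"offset":[14,0,0],"roll":0,"hand":0},{"offset":[17,0,0],"roll":0,"hand":0},{"offset":[20,0,0],"roll":0,"hand":0},{"offset":[23,0,0],"roll":0,"hand":0},{"offset":[26,0,0],"roll":0,"hand":0},{"offset":[29,0,0],"roll":0,"hand":0},{"offset":[32,0,0],"roll":0,"hand":0},{"offset":[35,0,0],"roll":0,"hand":0},{"offset":[38,0,0],"roll":0,"hand":0},{"offset":[41,0,0],"roll":0,"hand":0},{"offset":[44,0,0],"roll":0,"hand":0},{"offset":[47,0,0],"roll":0,"hand":0},{"offset":[50,0,0],"roll":0,"hand":0},{"offset":[52,0,0],"roll":0,"hand":0},{"offset":[54,0,0],"roll":0,"hand":0},{"offset":[55,0,0],"roll":0,"hand":0}])

```text
clock: 10.28
tool_pos: [0.4937, 0.3337, 0.0469]
orientation: [180.0, -0.0, -84.6]
force: [-0.2, 0.2, -0.3]
opening: 0.0003
```

```bash
python3 st.py
```

```text
[-125.6   -0.6   46.9] F case [-0.22 -0.21 -0.28] [ 0.21  0.14 -0.01] 10.2833
```

>>> jog_arm(motion=[{"offset":[1,0,0],"roll":0,"hand":0},{"offset":[2,0,0],"roll":0,"hand":0},{"offset":[3,0,0],"roll":0,"hand":0},{"offset":[4,0,0],"roll":0,"hand":0},{"offset":[5,0,0],"roll":0,"hand":0},{"offset":[6,0,0],"roll":0,"hand":0},{"offset":[7,0,0],"roll":0,"hand":0},{"offset":[8,0,0],"roll":0,"hand":0},{"offset":[9,0,0],"roll":0,"hand":0},{"offset":[10,0,0],"roll":0,"hand":0},{"offset":[11,0,0],"roll":0,"hand":0},{"offset":[12,0,0],"roll":0,"hand":0},{"offset":[13,0,0],"roll":0,"hand":0},{"offset":[14,0,0],"roll":0,"hand":0}])

```text
clock: 11.45
tool_pos: [0.4956, 0.3213, 0.0472]
orientation: [-179.9, 0.1, -84.6]
force: [-1.0, 5.7, -0.3]
opening: 0.0007
```

```bash
python3 st.py
```

```text
[-1.131e+02  1.000e-01  4.720e+01] F case [-5.77 -0.42 -0.27] [ 2.41  0.61 -0.08] 11.45
```

>>> jog_arm(motion=[{"offset":[0.5,0,0],"roll":0,"hand":0},{"offset":[1,0,0],"roll":0,"hand":0},{"offset":[1.5,0,0],"roll":0,"hand":0},{"offset":[2,0,0],"roll":0,"hand":0}])

```text
clock: 11.78
tool_pos: [0.4959, 0.3198, 0.0474]
orientation: [-179.9, 0.2, -84.6]
force: [-0.5, 5.7, -0.3]
opening: 0.0006
```

```bash
python3 st.py
```

```text
[-111.5    0.3   47.4] F case [-5.7  -0.01 -0.35] [ 2.14  0.45 -0.02] 11.7833
```

>>> jog_arm(motion=[{"offset":[0.6,0,0],"roll":0,"hand":0},{"offset":[1.2,0,0],"roll":0,"hand":0},{"offset":[1.8,0,0],"roll":0,"hand":0},{"offset":[2.4,0,0],"roll":0,"hand":0},{"offset":[3.2,0,0],"roll":0,"hand":0},{"offset":[4,0,0],"roll":0,"hand":0},{"offset":[4.8,0,0],"roll":0,"hand":0},{"offset":[5.6,0,0],"roll":0,"hand":0},{"offset":[6.4,0,0],"roll":0,"hand":0},{"offset":[7.2,0,0],"roll":0,"hand":0},{"offset":[8,0,0],"roll":0,"hand":0},{"offset":[9,0,0],"roll":0,"hand":0},{"offset":[10,0,0],"roll":0,"hand":0}])

```text
clock: 12.87
tool_pos: [0.4962, 0.308, 0.0469]
orientation: [-180.0, 0.0, -84.6]
force: [-1.4, 3.9, -0.2]
opening: 0.0008
```

```bash
python3 st.py
```

```text
[-99.8  -0.5  46.9] F case [-4.03 -0.99 -0.18] [1.53 0.25 0.05] 12.8667
```

>>> jog_arm(motion=[{"offset":[0.8,0,0],"roll":0,"hand":0},{"offset":[1.6,0,0],"roll":0,"hand":0},{"offset":[2.4,0,0],"roll":0,"hand":0},{"offset":[3.2,0,0],"roll":0,"hand":0},{"offset":[4,0,0],"roll":0,"hand":0},{"offset":[4.8,0,0],"roll":0,"hand":0},{"offset":[5.6,0,0],"roll":0,"hand":0},{"offset":[6.4,0,0],"roll":0,"hand":0},{"offset":[7.2,0,0],"roll":0,"hand":0},{"offset":[8,0,0],"roll":0,"hand":0}])

```text
clock: 13.7
tool_pos: [0.497, 0.3001, 0.047]
orientation: [-180.0, 0.0, -84.6]
force: [0.8, 4.5, 0.7]
opening: 0.0007
```

```bash
python3 st.py
```

```text
[-91.9  -0.5  47. ] F case [-4.44  1.19  0.72] [1.49 0.24 0.  ] 13.7
```

>>> jog_arm(motion=[{"offset":[0.3,0,0],"roll":0,"hand":0},{"offset":[0.6,0,0],"roll":0,"hand":0},{"offset":[0.9,0,0],"roll":0,"hand":0},{"offset":[1.2,0,0],"roll":0,"hand":0},{"offset":[1.5,0,0],"roll":0,"hand":0},{"offset":[1.8,0,0],"roll":0,"hand":0},{"offset":[2.0,0,0],"roll":0,"hand":0}])

```text
clock: 14.28
tool_pos: [0.4972, 0.2982, 0.047]
orientation: [-180.0, 0.0, -84.6]
force: [-0.8, 4.7, 2.8]
opening: 0.0002
```

>>> jog_arm(motion=[{"offset":[0.3,0,0],"roll":0,"hand":0},{"offset":[0.6,0,0],"roll":0,"hand":0},{"offset":[0.9,0,0],"roll":0,"hand":0},{"offset":[1.2,0,0],"roll":0,"hand":0},{"offset":[1.5,0,0],"roll":0,"hand":0}])

```text
clock: 14.7
tool_pos: [0.4973, 0.2967, 0.047]
orientation: [-180.0, 0.0, -84.6]
force: [-0.5, 3.3, 2.0]
opening: 0.0004
```

>>> jog_arm(motion=[{"offset":[0.3,0,0],"roll":0,"hand":0},{"offset":[0.6,0,0],"roll":0,"hand":0},{"offset":[0.9,0,0],"roll":0,"hand":0},{"offset":[1.2,0,0],"roll":0,"hand":0},{"offset":[1.5,0,0],"roll":0,"hand":0}])

```text
clock: 15.12
tool_pos: [0.4974, 0.2952, 0.047]
orientation: [-180.0, 0.0, -84.6]
force: [-0.3, 4.2, 2.3]
opening: 0.0005
```

>>> jog_arm(motion=[{"offset":[0.2,0,0],"roll":0,"hand":0},{"offset":[0.4,0,0],"roll":0,"hand":0},{"offset":[0.6,0,0],"roll":0,"hand":0},{"offset":[0.8,0,0],"roll":0,"hand":0},{"offset":[1.0,0,0],"roll":0,"hand":0}])

```text
clock: 15.53
tool_pos: [0.4975, 0.2942, 0.0469]
orientation: [-180.0, 0.0, -84.6]
force: [-0.3, 3.8, 3.3]
opening: 0.0008
```

>>> jog_arm(motion=[{"offset":[0.2,0,0],"roll":0,"hand":0},{"offset":[0.4,0,0],"roll":0,"hand":0},{"offset":[0.6,0,0],"roll":0,"hand":0},{"offset":[0.8,0,0],"roll":0,"hand":0},{"offset":[1.0,0,0],"roll":0,"hand":0},{"offset":[1.2,0,0],"roll":0,"hand":0}])

```text
clock: 16.03
tool_pos: [0.4967, 0.2915, 0.0461]
orientation: [179.9, -0.1, -84.6]
force: [0.2, -0.6, -0.6]
opening: 0.0006
```

>>> jog_arm(motion=[{"offset":[0.2,0,0],"roll":0,"hand":0},{"offset":[0.4,0,0],"roll":0,"hand":0},{"offset":[0.6,0,0],"roll":0,"hand":0},{"offset":[0.8,0,0],"roll":0,"hand":0},{"offset":[1.0,0,0],"roll":0,"hand":0}])

```text
clock: 16.45
tool_pos: [0.4976, 0.2918, 0.0468]
orientation: [180.0, -0.0, -84.6]
force: [-0.1, 0.6, -0.4]
opening: 0.0004
```

The force dropped to about 0, so the lid has snapped in. Now I feel for the stop in small steps.

>>> jog_arm(motion=[{"offset":[0.2,0,0],"roll":0,"hand":0},{"offset":[0.4,0,0],"roll":0,"hand":0},{"offset":[0.6,0,0],"roll":0,"hand":0},{"offset":[0.6,0,0],"roll":0,"hand":0}])

```text
clock: 16.78
tool_pos: [0.4977, 0.2913, 0.0469]
orientation: [-180.0, 0.0, -84.6]
force: [0.1, -1.0, 0.7]
opening: 0.0003
```

>>> jog_arm(motion=[{"offset":[0.2,0,0],"roll":0,"hand":0},{"offset":[0.4,0,0],"roll":0,"hand":0},{"offset":[0.6,0,0],"roll":0,"hand":0},{"offset":[0.6,0,0],"roll":0,"hand":0}])

```text
clock: 17.12
tool_pos: [0.4978, 0.2907, 0.0469]
orientation: [180.0, -0.0, -84.6]
force: [1.2, 0.6, 0.3]
opening: 0.0006
```

>>> jog_arm(motion=[{"offset":[0.2,0,0],"roll":0,"hand":0},{"offset":[0.4,0,0],"roll":0,"hand":0},{"offset":[0.6,0,0],"roll":0,"hand":0},{"offset":[0.6,0,0],"roll":0,"hand":0}])

```text
clock: 17.45
tool_pos: [0.498, 0.2906, 0.0469]
orientation: [-180.0, 0.0, -84.6]
force: [-0.6, 2.6, -1.7]
opening: 0.0005
```

>>> jog_arm(motion=[{"offset":[0.2,0,0],"roll":0,"hand":0},{"offset":[0.4,0,0],"roll":0,"hand":0},{"offset":[0.6,0,0],"roll":0,"hand":0},{"offset":[0.6,0,0],"roll":0,"hand":0}])

```text
clock: 17.78
tool_pos: [0.4982, 0.2905, 0.0472]
orientation: [-179.9, 0.1, -84.6]
force: [-0.6, 5.6, -0.5]
opening: 0.0006
```

The stop is felt: position holds at y=0.2905 while the force rises about 5 N/mm. Next I go up to about 10 N and hold.

>>> jog_arm(motion=[{"offset":[0.2,0,0],"roll":0,"hand":0},{"offset":[0.4,0,0],"roll":0,"hand":0},{"offset":[0.6,0,0],"roll":0,"hand":0},{"offset":[0.6,0,0],"roll":0,"hand":0},{"offset":[0.6,0,0],"roll":0,"hand":0}])

```text
clock: 18.2
tool_pos: [0.4984, 0.2905, 0.0473]
orientation: [-179.9, 0.1, -84.6]
force: [-2.5, 7.9, 0.6]
opening: 0.0008
```

>>> jog_arm(motion=[{"offset":[0.2,0,0],"roll":0,"hand":0},{"offset":[0.4,0,0],"roll":0,"hand":0},{"offset":[0.4,0,0],"roll":0,"hand":0},{"offset":[0.4,0,0],"roll":0,"hand":0}])

```text
clock: 18.53
tool_pos: [0.4985, 0.2905, 0.0474]
orientation: [-179.9, 0.2, -84.6]
force: [-2.0, 8.3, -0.4]
opening: 0.0005
```

>>> jog_arm(motion=[{"offset":[0,0,0],"roll":0,"hand":0},{"offset":[0,0,0],"roll":0,"hand":0},{"offset":[0,0,0],"roll":0,"hand":0},{"offset":[0,0,0],"roll":0,"hand":0}])

```text
clock: 18.87
tool_pos: [0.4985, 0.2904, 0.0474]
orientation: [-179.9, 0.2, -84.6]
force: [-2.6, 7.4, 0.3]
opening: 0.0005
```

>>> jog_arm(motion=[{"offset":[0.2,0,0],"roll":0,"hand":0},{"offset":[0.4,0,0],"roll":0,"hand":0},{"offset":[0.4,0,0],"roll":0,"hand":0},{"offset":[0.4,0,0],"roll":0,"hand":0}])

```text
clock: 19.2
tool_pos: [0.4987, 0.2904, 0.0475]
orientation: [-179.9, 0.2, -84.6]
force: [-2.5, 8.9, -0.2]
opening: 0.0005
```

>>> jog_arm(motion=[{"offset":[0,0,0],"roll":0,"hand":0},{"offset":[0,0,0],"roll":0,"hand":0},{"offset":[0,0,0],"roll":0,"hand":0},{"offset":[0,0,0],"roll":0,"hand":0}])

```text
clock: 19.53
tool_pos: [0.4987, 0.2904, 0.0475]
orientation: [-179.9, 0.2, -84.6]
force: [-2.7, 9.9, 0.4]
opening: 0.0006
```

>>> jog_arm(motion=[{"offset":[0.1,0,0],"roll":0,"hand":0},{"offset":[0.1,0,0],"roll":0,"hand":0},{"offset":[0.1,0,0],"roll":0,"hand":0},{"offset":[0.1,0,0],"roll":0,"hand":0},{"offset":[0.1,0,0],"roll":0,"hand":0},{"offset":[0.1,0,0],"roll":0,"hand":0},{"offset":[0.1,0,0],"roll":0,"hand":0},{"offset":[0.1,0,0],"roll":0,"hand":0}])

```text
clock: 20.2
tool_pos: [0.4987, 0.2903, 0.0475]
orientation: [-179.9, 0.2, -84.6]
force: [-2.5, 10.0, 0.4]
opening: 0.0004
```

>>> jog_arm(motion=[{"offset":[-1,0,0],"roll":0,"hand":0},{"offset":[-3,0,0],"roll":0,"hand":0},{"offset":[-8,0,0],"roll":0,"hand":0},{"offset":[-16,0,-5],"roll":0,"hand":0},{"offset":[-24,0,-25],"roll":0,"hand":0},{"offset":[-30,0,-60],"roll":0,"hand":0},{"offset":[-30,0,-95],"roll":0,"hand":0},{"offset":[-30,0,-110],"roll":0,"hand":0},{"offset":[-30,0,-110],"roll":0,"hand":0},{"offset":[-30,0,-110],"roll":0,"hand":0}])

```text
clock: 21.03
tool_pos: [0.4955, 0.3186, 0.1584]
orientation: [-179.9, 0.1, -84.6]
force: [-0.6, -0.1, -0.4]
opening: 0.0003
```

```bash
python3 - <<'E'
from h import *
o=ctrl.get_obs();s=cams.snapshot('wrist');t=cams.snapshot('top')
a=s['img'][:,:,::-1];b=cv2.resize(t['img'][130:280,160:440,::-1],(560,300))
cv2.imwrite('pics/end.png',np.vstack([cv2.resize(a,(400,300)),cv2.resize(b,(400,214))]))
T=wT(s,o);K=s['K']
for p in [(0,0,34),(82,0,34)]: print(p,proj(K,T,(Cw@np.array([*np.array(p)/1000,1]))[:3]).round(1))
E
python3 st.py
```

```text
(0, 0, 34) [281.8  59.5]
(82, 0, 34) [282.  -74.1]
[-109.5   -1.   156.4] F case [-0.21  0.46  0.53] [ 0.03  0.11 -0.01] 21.1333
```

View pics/end.png

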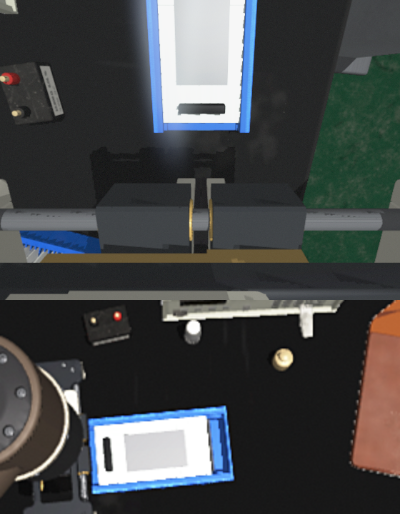

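The lid is closed up to the keeper wall, the bystanders are standing in place and the gripper is clear. I'm handing in.

```bash
python3 -c "
from plant import order
print(order.close_job())"
```

```text
the job is handed in; nothing more can be done
None
```

The job is handed in, about 21 s into the 70 s allowed: the block is in the bay and the lid is shut and seated.

- **Block:** I gripped it across its 20 mm side, lowered it until it touched the bay floor at about 5 N, and let go. A wrist picture taken before closing showed it flat in the middle of the open bay.
- **Lid:** I pushed it by the rib with closed fingers.
  - The ridge took about 4–6 N, then the force dropped to about 0, which was the snap.
  - I felt the stop 1–2 mm further on.
  - I brought the force up in small steps to about 10 N and held it for roughly 0.7 s. The highest reading was about 10.2 N, below the 15 N limit.
- **Last checks:** The final pictures show the lid shut, its nose at the keeper wall, and the vial, weight and resistor box still standing. The force on the tool was near zero after backing off.

**Limits of these checks:**
- Forces were only read at the end of each move and carry about 1 N of noise.
- About 2.5 N of sideways force built up during the final press.
- The block can't be seen under the closed lid.
- My case position was off by 2–3 mm against the wrist picture, which was small enough to leave uncorrected.

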